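# Re-card the test cage with the breaker tripped

### The job

Trip the breaker by pressing its yellow test button so that the orange lever drops, and with the power off pull the red-handled faulty card out of the cage, stand it in the red reject holder, and slide every blue-handled card from the storage rack into a free slot of the cage, pushed past the spring detent until it is fully home. Only when all cards are in, lift the orange lever back up so that it stays. Leave the blue-handled card already in the cage and everything else on the bench where it is.

Things in the scene. Friction and masses are not known exactly. Their poses are not given: they have to be found in the camera images.
- cage: fixed card cage 200 x 116 mm, origin under its centre; 5 slots 38 mm apart along own x, boards stand along own y. Grooves 6 mm wide, 7 deep (1 mm play all round), guides 62 mm and flared lead-ins 73 mm above the table; floor at 12 mm. Each slot's brass spring detent at the +y edge stops a card about 20 mm above home; a steady push of about 8 to 12 N snaps it home, as much pull frees it
- reject: loose red reject holder: base plate 150 x 85 x 6 mm carrying an upright open pocket, inside 122 mm (own x) by 34 mm (own y), wall tops 56 mm above the table, floor 6 mm; origin at the centre of its underside. A card goes in upright with its board along the holder's x; it may lean
- lever (a joint): trip lever angle, rad: 0 = raised (power on; it leans 0.21 rad to +x beyond upright and rests there by its weight), 1.8 = dropped (power off; it lies about level towards the breaker's -x). It turns about the own y axis of the breaker through point lever_hinge and falls to the nearer end from the upright at 0.21
- lever_hinge (a point): point on the lever's hinge axis, at the lever's middle, 62 mm above the table. The fixed white breaker is 75 x 100 mm and 58 mm high; its axes match this point's: its front faces -x and lies 28 mm in front of this point, the test button lies 60 mm to -y of the lever
- lever_tip (a point): middle of the lever's orange grip, 49 mm from the hinge; the grip is 26 mm long, 16 mm wide (along the breaker's y), 12 mm thick. Dropped, it overhangs the breaker's front and can be pinched across its width from above
- button (a joint): test button travel, m: 0 = out, 0.0065 = fully in; spring, 1.5 to 4.5 N plus the lever's weight. The lever is tripped at about 3.5 to 4.5 mm
- button_top (a point): centre of the top face of the round yellow test button, 22 mm across, top 72 mm above the table; pressed straight down
- faulty_mid (a point): upright circuit card: green board 100 wide (own y) x 70 high x 4 mm thick (own x), RED pull handle on its top edge 40 wide (own y) x 12 thick x 34 mm high; 0.12 kg, both ways round alike. Point at half height, 52 mm above its foot; the handle spans 18 to 52 mm above the point. The faulty card, seated in the cage at the start (second or fourth slot).
- keeper_mid (a point): upright circuit card: green board 100 wide (own y) x 70 high x 4 mm thick (own x), blue pull handle on its top edge 40 wide (own y) x 12 thick x 34 mm high; 0.12 kg, both ways round alike. Point at half height, 52 mm above its foot; the handle spans 18 to 52 mm above the point. A good card already seated in the cage (second or fourth slot); it stays.
- card0_mid (a point): upright circuit card: green board 100 wide (own y) x 70 high x 4 mm thick (own x), blue pull handle on its top edge 40 wide (own y) x 12 thick x 34 mm high; 0.12 kg, both ways round alike. Point at half height, 52 mm above its foot; the handle spans 18 to 52 mm above the point. A new card, if present: waits in the fixed dark rack (168 x 121 x 50 mm, loose grooves 38 mm apart, floor at 10 mm)
- card1_mid (a point): upright circuit card: green board 100 wide (own y) x 70 high x 4 mm thick (own x), blue pull handle on its top edge 40 wide (own y) x 12 thick x 34 mm high; 0.12 kg, both ways round alike. Point at half height, 52 mm above its foot; the handle spans 18 to 52 mm above the point. A new card, if present: waits in the fixed dark rack (168 x 121 x 50 mm, loose grooves 38 mm apart, floor at 10 mm)
- card2_mid (a point): upright circuit card: green board 100 wide (own y) x 70 high x 4 mm thick (own x), blue pull handle on its top edge 40 wide (own y) x 12 thick x 34 mm high; 0.12 kg, both ways round alike. Point at half height, 52 mm above its foot; the handle spans 18 to 52 mm above the point. A new card, if present: waits in the fixed dark rack (168 x 121 x 50 mm, loose grooves 38 mm apart, floor at 10 mm)
- card3_mid (a point): upright circuit card: green board 100 wide (own y) x 70 high x 4 mm thick (own x), blue pull handle on its top edge 40 wide (own y) x 12 thick x 34 mm high; 0.12 kg, both ways round alike. Point at half height, 52 mm above its foot; the handle spans 18 to 52 mm above the point. A new card, if present: waits in the fixed dark rack (168 x 121 x 50 mm, loose grooves 38 mm apart, floor at 10 mm)
- slot0 (a point): slot 1 of 5 of the cage: where a card's middle point lies when it is fully seated (64 mm above the table); axes as the cage's, so a card's y lies along this y, either way round
- slot1 (a point): slot 2 of 5 of the cage: where a card's middle point lies when it is fully seated (64 mm above the table); axes as the cage's, so a card's y lies along this y, either way round
- slot2 (a point): slot 3 of 5 of the cage: where a card's middle point lies when it is fully seated (64 mm above the table); axes as the cage's, so a card's y lies along this y, either way round
- slot3 (a point): slot 4 of 5 of the cage: where a card's middle point lies when it is fully seated (64 mm above the table); axes as the cage's, so a card's y lies along this y, either way round
- slot4 (a point): slot 5 of 5 of the cage: where a card's middle point lies when it is fully seated (64 mm above the table); axes as the cage's, so a card's y lies along this y, either way round
- mug: blue mug, bystander, 80 mm across, 95 mm high; origin under its centre
- solvent: clear bottle with blue cap, bystander, 52 mm across, 130 mm high; origin under its centre
- tape: yellow tape roll, bystander, 90 mm across, 20 mm high; origin under its centre
- partsbox: grey divided parts box, bystander, 120 x 90 x 35 mm; origin under its centre
- driver: yellow screwdriver lying on the table, bystander; lies along its own x
- meter: orange hand meter lying flat, bystander, 150 x 75 x 36 mm; origin under its centre
Not all that is in view belongs to the job. Of the things that look like the part that bears lever, the smaller one is meant.

How it is judged:
By the outcome, as a careful person would: the job done as asked, in the order asked, and still so for the second after the job is handed in, with the robot touching nothing.
Of card0, card1, card2, card3 only 2 to 4 are there at a start; the rules pass over those that are not, and their reading is None.
At some moment in a run one of reject may be knocked a few centimetres aside while the robot is not near it.
Once in a run the grip may slacken for a moment while it holds something.
It also fails if it takes over 210 s, if anything falls off the work surface, if the arm or the gripper's body presses on something with over 40 N, if the wrist force passes 120 N, or if a joint passes its speed limit or range.

### The arm

A 6-joint arm with a two-finger parallel gripper is mounted at the origin on the work surface. World frame = base frame: x ahead of the robot, y to its left, z up, the work surface at z = 0. Lengths are in mm, angles in rad, forces in N, time in s.
With the tool pointing down it reaches from about 325 to 850 mm from the base axis. Payload 15.5 kg.
Tool frame: the origin (TCP) lies between the finger pads; the fingertips stand 17 mm ahead of it and the grasp point (between the pads) lies 2 mm behind it; z points along the fingers, y is the line along which they close (so a half turn about z gives the same grasp; the last joint's range is limited). The gripper opens to 91 mm and grips with 3 to 60 N. Pads are 32 mm wide; open, the fingers measure 118 mm over their backs; the gripper's body (76 mm by 178 mm) begins 60 mm behind the grasp point.
Start: joints at [-1.389, 0.494, 1.345, -0, 1.302, -0.096], TCP at [171.402, -601.039, 230.915] pointing down, gripper open.
Joint ranges: [-2.91, 2.91], [-0.82, 2.16], [0.22, 2.67], [-1.22, 4.37], [0.12, 2.79], [-3.08, 3.08]. Speed limits (rad/s): [1.89, 1.89, 2.57, 3.01, 3.01, 3.01].

### API

Orientations are given as [roll, pitch, yaw] about the fixed x, y, z axes, in that order (R = Rz(yaw) Ry(pitch) Rx(roll)).
In Python, from cell import get_obs, grab_frame, camera_info, finish_job gives the robot as it stands.
- The arm moves only by the tool jog_arm, never from a script. Its argument "targets" is a list of rows, each a list of 5 numbers: the closure, from -1 (fully open) to 1 (shut), then the shift along the tool's x, y, z in mm, then the turn about the tool's z in degrees. A call has 1 to 5 rows; each row shifts and turns the commanded pose from where the row before left it, along the tool's axes as they then stand; what a row does not reach is not made up. A row lasts 1/10 s, in which the tool goes at most 50 mm and 8.59 degrees, less where a joint would pass 70% of its speed; a pose out of reach is approached as far as the arm can. A call is refused whole if a number of a shift passes 50 or a number of a turn 8.59, either way. A call with a gripper value outside its range is refused whole. The fingers move at their own pace and stop on an object; "grip_force" is the grip in N (left out, the last holds). Time passes only in rows, so rows that do not move let the fingers close. It gives the time, the measured TCP pose, the force, the opening and the grip force at its end, in the units of the state.
- get_obs(): the state, without advancing time (a new reading comes with each control period).
- grab_frame(name): name is "side" or "top"; returns (picture, depth): 480x640x3 uint8, red, green, blue; 480x640 float32, mm along the optical axis (not along the pixel's ray), 0 where there is no reading.
- camera_info(name): a dict with "intrinsics" (3x3 intrinsics, pixels), "R" (3x3) and "t" (3): a world point X has camera coordinates R X + t. Camera axes: x right, y down, z forward; pixel columns grow to the right and rows downward; lengths in mm; the calibration is good to about 2 mm. A picture is of the moment at which its call begins. camera_info takes no time and is no camera call.
- finish_job(): hands the job in; it is judged then, once.
The state is a dict: "t": time; "joint_pos": joint angles; "joint_vel": joint speeds; "effort": joint torques, N m; "tool_pos": TCP position; "tool_rot": TCP orientation; "ft_force": force on the tool from outside, world axes, zero at the start; "moment": the same for the moment, N m; "opening": finger opening in mm; "grip_force": force on a finger pad.
Only numpy, scipy, OpenCV 4.12 (cv2) and the standard library are available. Lean on these libraries where they do the work, as an engineer would, in place of code of your own. Each camera call takes 0.05 s, during which the arm holds its last target. There are 200 camera calls.

## Working session

There is one attempt and no reset: what is moved stays moved. The work goes in short steps, Python scripts to look and compute and a tool call to move; the robot and the scene stay as the last step left them, time stands still between calls to the robot, and variables do not carry over. Pictures are saved under pics/ and viewed, at most 14 in all, crops included, and the job is handed in when it is done.

Besides the shell and the picture viewer there is one more tool, called in YAML: its name, and indented under it one key for each argument. jog_arm: Moves the arm, as the interface text tells. Its arguments: {"type":"object","properties":{"targets":{"type":"array"},"grip_force":{"type":"number"}},"required":["targets"]}

```bash
mkdir -p pics; python3 - <<'E'
from cell import *
import cv2,numpy as np
for n in("top","side"):
    p,d=grab_frame(n);cv2.imwrite(f"pics/{n}0.png",p[...,::-1]);np.savez(f"{n}0.npz",p=p,d=d)
    c=camera_info(n);print(n,c["intrinsics"],c["R"],c["t"])
print(get_obs())
E
```

```text
top [[484.61805      0.         323.7840472 ]
 [  0.         484.61805    235.32898832]
 [  0.           0.           1.        ]] [[ 0.02323078 -0.99941861  0.02495562]
 [-0.98764293 -0.02681271 -0.15441024]
 [ 0.1549896  -0.02106017 -0.9876916 ]] [ -61.94882585  585.14753353 1194.29922365]
side [[474.384819     0.         318.24519995]
 [  0.         474.384819   242.52213316]
 [  0.           0.           1.        ]] [[ 0.91772449 -0.3966943   0.02038106]
 [-0.27705539 -0.676029   -0.68280679]
 [ 0.28464375  0.62098183 -0.73031466]] [-531.24032742  198.01096775 1013.11686994]
{'t': 0.1, 'joint_pos': array([-1.38849146e+00,  4.94172192e-01,  1.34606308e+00, -2.66128960e-05,
        1.30244527e+00, -9.54871285e-02]), 'joint_vel': array([-0.00055329, -0.00132149, -0.0002822 , -0.00092817,  0.0004532 ,
       -0.00187061]), 'effort': array([ 3.41957792e-03, -8.80240917e+01, -3.82543194e+01,  7.11255125e-02,
        4.81546309e-02, -3.34698200e-05]), 'tool_pos': array([ 171.34251203, -600.7373329 ,  230.36812012]), 'tool_rot': array([-3.14050728e+00, -7.81853895e-05,  2.77799026e-01]), 'ft_force': array([-0.21604459, -0.71389108,  0.36947549]), 'moment': array([ 0.01064527, -0.00943463, -0.03634309]), 'grip_force': 0.0, 'opening': 91.28852781000933}
```

View pics/top0.png

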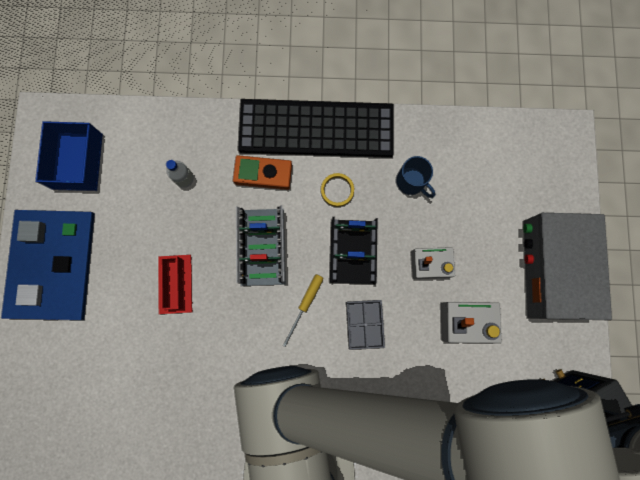

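View pics/side0.png

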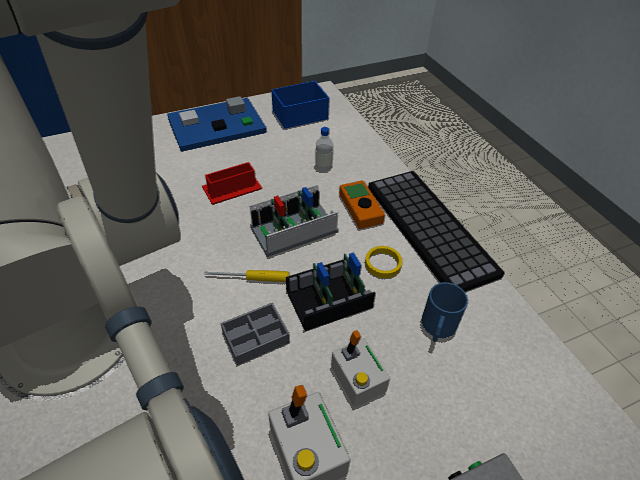

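The top view shows the cage at (262,245) with a red handle at (260,257) and a blue one at (262,227). The rack at (355,250) holds two blue cards (355,224 and 355,256). The red reject holder is at (175,283). The smaller breaker is at (434,263), with its lever at (427,261) and button at (448,268).

```bash
cat > h.py <<'E'
import numpy as np,cv2
from cell import *
def cloud(n,p=None,d=None):
    if p is None: p,d=grab_frame(n)
    c=camera_info(n);K=c["intrinsics"];v,u=np.mgrid[:480,:640]
    X=np.stack([(u-K[0,2])/K[0,0]*d,(v-K[1,2])/K[1,1]*d,d],-1)
    W=(X-c["t"])@np.array(c["R"]);W[d==0]=np.nan
    return p,d,W
def masks(p):
    h=cv2.cvtColor(p,cv2.COLOR_RGB2HSV);H,S,V=[h[...,i].astype(int) for i in range(3)]
    st=(S>130)&(V>60)
    return dict(red=st&((H<6)|(H>174)),orange=st&(H>=6)&(H<18),yellow=st&(H>=20)&(H<34),blue=st&(H>100)&(H<125),green=st&(H>40)&(H<85),H=H,S=S,V=V)
def blobs(m,W,z0,z1,box,mn=6):
    k=m&(W[...,2]>z0)&(W[...,2]<z1)&(W[...,0]>box[0])&(W[...,0]<box[1])&(W[...,1]>box[2])&(W[...,1]<box[3])
    n,l,s,c=cv2.connectedComponentsWithStats(k.astype(np.uint8))
    out=[]
    for i in range(1,n):
        if s[i,4]>=mn:
            P=W[l==i];q=P[:,:2].astype(np.float32);r=cv2.minAreaRect(q)
            out.append((c[i].round(0),s[i,4],np.median(P,0).round(1),P.min(0).round(0),P.max(0).round(0),np.round(r[0],1),np.round(r[1],1),round(r[2],1)))
    return out
E
python3 - <<'E'
from h import *
for n in("top","side"):
    f=np.load(n+"0.npz");p,d,W=cloud(n,f["p"],f["d"]);m=masks(p);B=(300,800,-350,500)
    print(n)
    for c,z0,z1 in(("red",20,130),("blue",75,130),("orange",60,140),("yellow",55,100)):
        for b in blobs(m[c],W,z0,z1,B): print(c,*b)
    cv2
    for nm,(r,z0,z1) in dict(cage=((350,800,40,200),45,90),rack=((350,800,-120,60),38,62),brk=((350,800,-260,-100),45,63)).items():
        k=(W[...,2]>z0)&(W[...,2]<z1)&(m["S"]<90)&(W[...,0]>r[0])&(W[...,0]<r[1])&(W[...,1]>r[2])&(W[...,1]<r[3])
        l=cv2.connectedComponentsWithStats(k.astype(np.uint8))
        for i in range(1,l[0]):
            if l[2][i,4]>60:
                P=W[l[1]==i];print(nm,l[3][i].round(),l[2][i,4],np.median(P,0).round(1),cv2.minAreaRect(P[:,:2].astype(np.float32)))
E
```

```text
top
red [258. 256.] 86 [520.8 110.9 114.5] [514.  92. 107.] [527. 130. 120.] [520.8 111. ] [12.5 38.8] 3.6
red [169. 283.] 328 [456.5 333.9  53. ] [391. 310.  23.] [522. 363.  60.] [455.9 336.2] [130.3  44.4] 4.4
blue [171. 164.] 54 [738.2 329.  127.5] [728. 320. 124.] [750. 340. 130.] [739.1 329.4] [20.8 19.8] 17.6
blue [411. 179.] 46 [ 721.9 -257.9   92.4] [ 713. -304.   88.] [ 763. -240.   97.] [ 730.5 -265.5] [72.8 29.7] 57.6
blue [430. 187.] 16 [ 712.8 -313.5   79.7] [ 703. -322.   75.] [ 721. -306.   84.] [ 711.2 -314. ] [21.8  6.4] 37.3
blue [357. 223.] 79 [ 608.8 -125.9  111.9] [ 603. -149.   77.] [ 614. -106.  116.] [ 608.7 -127.9] [10.9 42.8] 0.1
blue [258. 225.] 80 [596.7 114.2 114. ] [591.  96.  97.] [603. 135. 119.] [596.8 115.8] [11.1 39.1] 1.1
blue [356. 254.] 80 [ 533.  -124.5  111.7] [ 527. -148.   78.] [ 539. -105.  118.] [ 533.  -126.3] [11.  42.4] 2.7
orange [429. 259.] 25 [ 524.4 -299.   119.6] [ 520. -304.  117.] [ 529. -292.  127.] [ 524.7 -298.2] [12.2  9.7] 87.5
cage [280. 244.] 415 [560.9  62.6  66.7] ((561.2863159179688, 64.2076644897461), (191.596893310546
[... 1918 characters left out ...]
27.] 759 [557.8  57.8  62.1] ((561.0188598632812, 76.8675308227539), (193.7573699951172, 49.261268615722656), 3.344301700592041)
rack [293. 234.] 368 [533.1  55.2  50.4] ((541.0028686523438, 55.81911849975586), (151.34622192382812, 8.862915992736816), 3.6864798069000244)
rack [335. 266.] 150 [588.2 -78.1  50.3] ((585.9622802734375, -75.04882049560547), (30.76680564880371, 47.99866485595703), 77.45000457763672)
rack [302. 276.] 213 [505.2 -76.9  49.8] ((504.037353515625, -73.78927612304688), (27.234230041503906, 62.84455490112305), 76.58821868896484)
brk [338. 303.] 465 [ 547.8 -177.7   51. ] ((551.577392578125, -176.09881591796875), (18.871265411376953, 168.71485900878906), 88.7977523803711)
```

```bash
python3 - <<'E'
from h import *
for n in("top","side"):
    f=np.load(n+"0.npz");p,d,W=cloud(n,f["p"],f["d"]);m=masks(p);B=(430,650,-420,-220)
    print(n)
    for b in blobs((m["S"]>110)&(m["H"]>=18)&(m["H"]<36)&(m["V"]>60),W,40,100,B,4): print("y",*b)
    for b in blobs((m["S"]<70)&(m["V"]>60),W,48,66,B,40): print("brk",*b)
    for b in blobs((m["S"]<110)&(m["V"]<60),W,50,130,B,4): print("blk",*b)
    for b in blobs(m["green"],W,50,80,B,4): print("grn",*b)
    for b in blobs(m["red"]|m["orange"],W,80,140,B,4): print("or",*b)
    x0,x1,y0,y1=((395,470,235,290) if n=="top" else (320,400,320,410))
    cv2.imwrite(f"pics/b_{n}.png",cv2.resize(p[y0:y1,x0:x1,::-1],None,fx=6,fy=6,interpolation=cv2.INTER_NEAREST))
E
```

```text
top
y [448. 267.] 64 [ 510.9 -358.6   70. ] [ 501. -371.   55.] [ 522. -348.   75.] [ 511.7 -358.8] [20.9 22.7] 78.6
brk [434. 262.] 916 [ 525.  -329.4   56.7] [ 485. -379.   49.] [ 564. -277.   66.] [ 524.1 -328.7] [74.9 99.8] 2.8
blk [414. 256.] 6 [ 539.5 -277.3   54. ] [ 534. -278.   51.] [ 546. -277.   56.] [ 539.9 -277.2] [12.4  0.9] 2.9
blk [424. 264.] 24 [ 513.7 -295.5   77. ] [ 510. -308.   62.] [ 526. -291.  106.] [ 518.5 -299.2] [17.  14.7] 10.1
blk [415. 270.] 6 [ 501.7 -280.    52.4] [ 496. -280.   51.] [ 508. -279.   58.] [ 501.8 -279.4] [12.6  1.3] 0.4
grn [440. 250.] 4 [ 554.7 -343.4   60.5] [ 554. -348.   59.] [ 555. -339.   65.] [ 554.6 -343.1] [0.1 9.1] 5.8
or [429. 259.] 25 [ 524.4 -299.   119.6] [ 520. -304.  117.] [ 529. -292.  127.] [ 524.7 -298.2] [12.2  9.7] 87.5
side
y [361. 378.] 123 [ 508.6 -361.7   72.8] [ 499. -371.   60.] [ 521. -343.   77.] [ 508.4 -358.4] [21.3 25.4] 20.7
brk [361. 369.] 1485 [ 524.1 -337.3   59.1] [ 484. -381.   48.] [ 563. -279.   66.] [ 523.7 -329.2] [ 75.9 101.1] 3.1
blk [351. 352.] 113 [ 514.2 -305.1   69.6] [ 501. -313.   57.] [ 528. -290.   95.] [ 514.3 -300.9] [26.4 22.4] 2.8
blk [362. 388.] 4 [ 503.1 -374.2   61.1] [ 501. -375.   61.] [ 506. -373.   62.] [ 503.2 -374.1] [0.6 5.6] 69.1
grn [374. 358.] 52 [ 553.6 -328.9   61.8] [ 551. -356.   58.] [ 557. -299.   66.] [ 553.2 -327.3] [ 4.1 57.3] 2.8
or [355. 337.] 104 [ 520.  -301.2  117.7] [ 514. -308.  101.] [ 529. -291.  127.] [ 521.8 -299.2] [14.  17.1] 5.4
```

View pics/b_top.png

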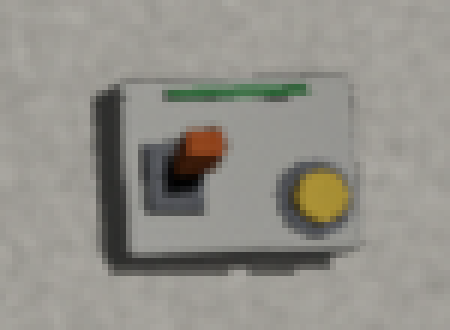

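The crop confirms the smaller breaker: lever leaning to +x, button at about (511,-359). I'll move above the button with the fingers closed.

jog_arm:
  targets:
    - [1,43,-15,0,0]
    - [1,43,-15,0,0]
    - [1,43,-15,0,0]
    - [1,43,-15,0,0]
    - [1,43,-15,0,0]

```text
t: 0.6
tool_pos: [358.8, -468.6, 230.7]
tool_rot: [-3.141, 0.0, 0.278]
ft_force: [0.9, -1.1, 0.2]
opening: 54.2
grip_force: 0.0
```

jog_arm:
  targets:
    - [1,43,-16,0,0]
    - [1,43,-16,0,0]
    - [1,43,-16,0,0]
    - [1,43,-16,0,0]
    - [1,0,0,0,0]

```text
t: 1.1
tool_pos: [509.1, -357.7, 230.5]
tool_rot: [-3.141, -0.001, 0.282]
ft_force: [-1.4, -0.3, -1.3]
opening: 14.0
grip_force: 0.0
```

jog_arm:
  targets:
    - [1,1,1,45,0]
    - [1,0,0,45,0]
    - [1,0,0,40,0]
    - [1,0,0,5,0]
    - [1,0,0,0,0]

```text
t: 1.6
tool_pos: [506.2, -361.9, 95.7]
tool_rot: [-3.14, 0.001, 0.278]
ft_force: [0.1, -1.1, 1.6]
opening: 0.3
grip_force: 0.0
```

jog_arm:
  targets:
    - [1,0,0,4,0]
    - [1,0,0,3,0]
    - [1,0,0,2,0]
    - [1,0,0,2,0]
    - [1,0,0,0,0]

```text
t: 2.1
tool_pos: [507.3, -362.5, 85.7]
tool_rot: [3.14, -0.001, 0.278]
ft_force: [0.8, -0.4, 7.6]
opening: 0.3
grip_force: 3.6
```

```bash
python3 - <<'E'
from h import *
p,d,W=cloud("side");m=masks(p)
for b in blobs(m["red"]|m["orange"],W,40,140,(430,650,-420,-220),4): print("or",*b)
E
```

jog_arm:
  targets:
    - [1,2,-2,1.5,0]
    - [1,0,0,1,0]
    - [1,0,0,0,0]
    - [1,0,0,0,0]
    - [1,0,0,0,0]

```text
t: 2.65
tool_pos: [508.5, -360.9, 84.3]
tool_rot: [3.138, -0.001, 0.278]
ft_force: [-6.6, -4.7, 21.1]
opening: 0.7
grip_force: 10.7
```

jog_arm:
  targets:
    - [1,0,0,-20,0]
    - [1,0,0,-50,0]
    - [1,0,0,-50,0]
    - [1,-25,-40,0,0]
    - [1,-25,-40,0,0]

```text
t: 3.15
tool_pos: [438.4, -296.6, 204.1]
tool_rot: [3.138, -0.003, 0.278]
ft_force: [-0.7, 0.3, -0.7]
opening: 0.5
grip_force: 0.0
```

```bash
python3 - <<'E'
from h import *
for n in("top","side"):
    p,d,W=cloud(n);m=masks(p)
    for b in blobs(m["red"]|m["orange"],W,40,140,(430,650,-420,-220),4): print(n,"or",*b)
print(get_obs()["tool_pos"])
E
```

```text
top or [423. 281.] 7 [ 474.9 -297.1   66. ] [ 472. -302.   64.] [ 477. -295.   68.] [ 475.5 -297.7] [3.9 7.3] 19.9
side or [326. 363.] 121 [ 462.9 -304.7   67.9] [ 451. -311.   58.] [ 477. -295.   72.] [ 463.8 -303.1] [25.9 15.4] 2.2
[ 432.93937804 -291.42865457  202.07012726]
```

```bash
cat >> h.py <<'E'
def plan(x,y,z,yaw,g=-1):
    o=get_obs();p=np.array(o["tool_pos"]);w=np.degrees(o["tool_rot"][2]);d=np.array([x,y,z])-p
    t=(yaw-w+180)%360-180;n=int(max(np.ceil(np.linalg.norm(d)/48),np.ceil(abs(t)/8.5),1))
    rows=[]
    for i in range(n):
        a=np.radians(w+t*i/n);s=d/n
        rows.append([g,round(s[0]*np.cos(a)+s[1]*np.sin(a),1),round(s[0]*np.sin(a)-s[1]*np.cos(a),1),round(-s[2],1),round(-t/n,2)])
    for i in range(0,n,5):print(rows[i:i+5])
E
python3 -c "
from h import *
plan(520.5,110.5,225,93.5,-.4)"
```

```text
[[-0.4, np.float64(19.5), np.float64(-36.2), np.float64(-2.3), np.float64(-7.76)], [-0.4, np.float64(24.2), np.float64(-33.3), np.float64(-2.3), np.float64(-7.76)], [-0.4, np.float64(28.4), np.float64(-29.7), np.float64(-2.3), np.float64(-7.76)], [-0.4, np.float64(32.2), np.float64(-25.6), np.float64(-2.3), np.float64(-7.76)], [-0.4, np.float64(35.4), np.float64(-21.0), np.float64(-2.3), np.float64(-7.76)]]
[[-0.4, np.float64(37.9), np.float64(-16.1), np.float64(-2.3), np.float64(-7.76)], [-0.4, np.float64(39.7), np.float64(-10.8), np.float64(-2.3), np.float64(-7.76)], [-0.4, np.float64(40.8), np.float64(-5.4), np.float64(-2.3), np.float64(-7.76)], [-0.4, np.float64(41.1), np.float64(0.2), np.float64(-2.3), np.float64(-7.76)], [-0.4, np.float64(40.7), np.float64(5.7), np.float64(-2.3), np.float64(-7.76)]]
```

jog_arm:
  targets:
    - [-0.2,19,-36,-2,-7.8]
    - [-0.2,24,-33,-2,-7.8]
    - [-0.2,28,-30,-2,-7.8]
    - [-0.2,32,-26,-2,-7.8]
    - [-0.2,35,-21,-2,-7.8]

```text
t: 3.75
tool_pos: [480.0, -94.3, 212.8]
tool_rot: [3.141, -0.0, 0.964]
ft_force: [0.5, -0.0, 0.5]
opening: 37.7
grip_force: 0.0
```

jog_arm:
  targets:
    - [-0.2,38,-16,-2,-7.8]
    - [-0.2,40,-11,-2,-7.8]
    - [-0.2,41,-5,-2,-7.8]
    - [-0.2,41,0,-2,-7.8]
    - [-0.2,41,6,-2,-7.8]

```text
t: 4.25
tool_pos: [523.4, 107.6, 222.8]
tool_rot: [3.141, 0.0, 1.645]
ft_force: [1.5, -0.8, 0.5]
opening: 55.0
grip_force: 0.0
```

jog_arm:
  targets:
    - [-0.2,0,0,0,0]

```text
t: 4.35
tool_pos: [524.0, 110.0, 222.8]
tool_rot: [3.14, -0.001, 1.648]
ft_force: [0.1, -0.9, -0.2]
opening: 54.9
grip_force: 0.0
```

```bash
python3 -c "
from h import *
plan(520.5,110.5,135,93.5,-.2)"
```

```text
[[-0.2, np.float64(0.4), np.float64(-1.7), np.float64(43.9), np.float64(0.46)], [-0.2, np.float64(0.4), np.float64(-1.8), np.float64(43.9), np.float64(0.46)]]
```

jog_arm:
  targets:
    - [-0.2,0.5,-1.8,44,0.5]
    - [-0.2,0,-1.8,43,0.5]
    - [-0.2,0,0,30,0]
    - [-0.2,0,0,7,0]
    - [-0.2,0,0,0,0]

```text
t: 4.85
tool_pos: [519.4, 105.7, 98.2]
tool_rot: [-3.14, 0.0, 1.621]
ft_force: [-0.2, 0.2, 0.2]
opening: 54.9
grip_force: 0.0
```

jog_arm:
  targets:
    - [1,0,0,0,0]
    - [1,0,0,0,0]
    - [1,0,0,0,0]
    - [1,0,0,0,0]
    - [1,0,0,0,0]
  grip_force: 40

```text
t: 5.35
tool_pos: [519.9, 106.2, 98.8]
tool_rot: [3.141, -0.0, 1.622]
ft_force: [-0.6, 0.3, -0.1]
opening: 17.7
grip_force: 0.0
```

jog_arm:
  targets:
    - [0.55,4.5,0.5,0,0]
    - [0.55,0,0,0,0]
    - [1,0,0,0,0]
    - [1,0,0,0,0]
    - [1,0,0,0,0]

```text
t: 5.85
tool_pos: [520.9, 110.8, 98.6]
tool_rot: [3.14, -0.0, 1.622]
ft_force: [5.1, 1.9, -2.0]
opening: 11.9
grip_force: 40.0
```

jog_arm:
  targets:
    - [1,0,0,0,0]
    - [1,0,0,0,0]
    - [1,0,0,0,0]

```text
t: 6.15
tool_pos: [520.9, 110.7, 98.6]
tool_rot: [3.14, -0.0, 1.622]
ft_force: [5.6, 1.2, -1.9]
opening: 11.8
grip_force: 40.0
```

```bash
python3 - <<'E'
from h import *
o=get_obs();print(o["tool_pos"],o["tool_rot"],o["ft_force"],o["moment"],o["grip_force"],o["opening"])
E
```

```text
[520.88337802 110.74604952  98.60171797] [ 3.13989383e+00 -1.50532620e-04  1.62176400e+00] [ 5.55953815  1.18223084 -1.91370044] [ 0.37483802 -1.23309935  0.19271605] 39.99238908290863 11.843830687690092
```

jog_arm:
  targets:
    - [1,0,0.5,-5,0]
    - [1,0,0,-8,0]
    - [1,0,0,-12,0]
    - [1,0,0,-20,0]
    - [1,0,0,-30,0]

```text
t: 6.65
tool_pos: [519.6, 110.5, 173.0]
tool_rot: [-3.139, 0.0, 1.622]
ft_force: [0.5, 0.1, -1.0]
opening: 11.8
grip_force: 40.0
```

jog_arm:
  targets:
    - [1,0,0,-35,0]
    - [1,0,0,0,0]
    - [1,0,0,0,0]

```text
t: 6.95
tool_pos: [520.3, 110.6, 208.6]
tool_rot: [3.141, -0.0, 1.622]
ft_force: [-0.2, 0.3, -1.8]
opening: 12.2
grip_force: 40.0
```

```bash
python3 - <<'E'
from h import *
for n in("top","side"):
    p,d,W=cloud(n);m=masks(p)
    cv2.imwrite(f"pics/{n}1.png",p[...,::-1])
    for b in blobs(m["red"],W,20,260,(300,800,0,500),4): print(n,*b)
    for b in blobs(m["red"],W,50,62,(300,800,230,500),4): print(n,"top",*b)
    for b in blobs(m["red"],W,-3,12,(300,800,230,500),4): print(n,"base",*b)
    for b in blobs(m["green"],W,60,260,(400,640,0,200),4): print(n,"grn",*b)
E
```

```text
top [162. 277.] 151 [474.3 354.5  53.4] [393. 328.  45.] [520. 362.  62.] [459.4 354.7] [ 32.8 129.4] 80.1
top top [162. 277.] 127 [471.9 354.3  54.3] [396. 328.  50.] [520. 362.  62.] [460.6 354.5] [ 32.8 126.8] 80.1
top base [164. 258.] 28 [526.9 371.8   3.8] [500. 340.   1.] [528. 381.  11.] [522.7 364.8] [21.6 46.3] 37.7
top base [171. 276.] 169 [478.4 346.2   4.2] [427. 338.  -2.] [515. 356.  11.] [471.  345.5] [88.2 17. ] 3.2
top base [159. 294.] 71 [426.1 370.9   4.9] [380. 366.  -1.] [496. 379.  12.] [438.2 371.9] [115.7   6.3] 4.8
top base [190. 289.] 4 [443.5 294.4   1.9] [441. 293.   0.] [446. 296.   5.] [443.7 293.8] [5.5 2.1] 15.3
top base [191. 305.] 15 [405.  289.5   4.6] [392. 288.   1.] [413. 295.   8.] [402.3 291.2] [20.3  5.5] 7.6
side [279. 172.] 69 [519.7  91.7 219.7] [514.  88. 193.] [525. 115. 229.] [521.9 100.7] [27.6  9. ] 69.8
side [230. 178.] 921 [452.3 319.2  43. ] [390. 306.  20.] [522. 361.  63.] [456.  333.7] [130.4  48.5] 4.1
side top [228. 174.] 278 [450.1 321.5  55.3] [390. 307.  50.] [520. 361.  62.] [455.6 333.9] [128.9  47.8] 4.6
side base [231. 193.] 469 [443.7 307.    7.1] [378. 285.  -1.] [533. 374.  12.] [455.6 334.1] [148.5  90.8] 4.8
side grn [315. 212.] 6 [599.8  73.2  82.9] [598.  66.  81.] [602.  81.  85.] [600.   73.6] [ 2.7 15.5] 5.4
```

View pics/side1.png

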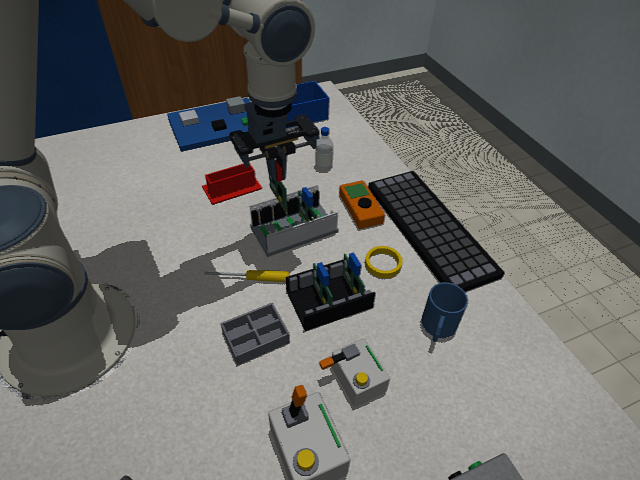

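```bash
sed -i 's/rows.append(\[g,/rows.append([g]+[float(v) for v in (/; s/round(-t\/n,2)\])/round(-t\/n,2))])/' h.py; python3 -c "
from h import *
plan(455.8,334,212,4.5,1)"
```

```text
[[1, 20.6, -4.8, -0.4, 8.04], [1, 19.7, -7.6, -0.4, 8.04], [1, 18.5, -10.3, -0.4, 8.04], [1, 16.8, -12.8, -0.4, 8.04], [1, 14.9, -15.0, -0.4, 8.04]]
[[1, 12.6, -16.9, -0.4, 8.04], [1, 10.2, -18.5, -0.4, 8.04], [1, 7.5, -19.8, -0.4, 8.04], [1, 4.6, -20.6, -0.4, 8.04], [1, 1.7, -21.1, -0.4, 8.04]]
[[1, -1.3, -21.1, -0.4, 8.04]]
```

jog_arm:
  targets:
    - [1,21,-5,0,8]
    - [1,20,-8,0,8]
    - [1,18,-10,0,8]
    - [1,17,-13,0,8]
    - [1,15,-15,0,8]

```text
t: 7.55
tool_pos: [489.7, 213.3, 207.0]
tool_rot: [-3.14, 0.002, 0.918]
ft_force: [0.1, 0.7, -2.2]
opening: 11.7
grip_force: 40.0
```

jog_arm:
  targets:
    - [1,13,-17,0,8]
    - [1,10,-18,0,8]
    - [1,8,-20,0,8]
    - [1,5,-21,0,8]
    - [1,2,-21,0,8]

```text
t: 8.05
tool_pos: [461.4, 315.6, 207.0]
tool_rot: [3.141, 0.003, 0.22]
ft_force: [-0.4, 0.3, -1.2]
opening: 12.1
grip_force: 40.0
```

jog_arm:
  targets:
    - [1,-1,-21,0,8]
    - [1,0,0,0,0]
    - [1,0,0,0,0]

```text
t: 8.35
tool_pos: [456.1, 335.1, 207.2]
tool_rot: [3.141, 0.002, 0.089]
ft_force: [0.1, -0.6, -0.9]
opening: 12.1
grip_force: 40.0
```

```bash
python3 - <<'E'
from h import *
for n in("top","side"):
    p,d,W=cloud(n);m=masks(p)
    for b in blobs(m["red"],W,50,62,(300,800,230,500),9): print(n,"top",*b)
    for b in blobs(m["red"],W,-3,12,(300,800,230,500),9): print(n,"base",*b)
    for b in blobs(m["red"],W,150,260,(300,800,230,500),4): print(n,"handle",*b)
plan(455.8,334,140,4.5,1)
E
```

```text
top top [172. 304.] 53 [396.5 315.3  54.5] [391. 310.  51.] [428. 350.  62.] [409.1 331.2] [35.6 40.7] 4.8
top base [183. 287.] 578 [445.6 306.7   4.3] [380. 288.  -3.] [532. 372.  11.] [455.9 335. ] [148.3  83.6] 4.8
top base [172. 300.] 99 [414.  338.2   4.8] [396. 329.  -2.] [432. 347.  12.] [414.2 338. ] [36.1 16.8] 2.8
side top [229. 174.] 289 [453.5 323.5  54.9] [391. 307.  50.] [521. 364.  61.] [455.5 333.8] [129.9  49.9] 6.2
side base [231. 192.] 470 [444.6 306.6   7.3] [378. 286.  -2.] [532. 372.  12.] [455.7 332.6] [150.8  86.7] 2.9
side handle [216. 127.] 16 [436.8 328.2 210.5] [436. 325. 196.] [439. 335. 226.] [437.2 330. ] [10.7  2.7] 85.0
[[1, -0.4, 0.3, 33.8, 0.26], [1, -0.4, 0.3, 33.8, 0.26]]
```

jog_arm:
  targets:
    - [1,0,0,45,0]
    - [1,0,0,40,0]
    - [1,0,0,20,0]
    - [1,0,0,7,0]
    - [1,0,0,0,0]

```text
t: 8.95
tool_pos: [456.7, 334.7, 95.9]
tool_rot: [3.141, 0.001, 0.086]
ft_force: [0.1, 0.2, -0.7]
opening: 11.9
grip_force: 40.0
```

jog_arm:
  targets:
    - [1,0,0,1,0]
    - [0.4,0,0,0,0]
    - [0,0,0,0,0]
    - [0,0,0,0,0]
    - [0,0,0,0,0]

```text
t: 9.45
tool_pos: [456.8, 335.5, 95.8]
tool_rot: [-3.141, -0.001, 0.086]
ft_force: [-0.3, -0.2, -0.4]
opening: 40.7
grip_force: 0.0
```

jog_arm:
  targets:
    - [0,0,0,-40,0]
    - [0,0,0,-45,0]
    - [0,0,0,-45,0]
    - [0,0,0,0,0]

```text
t: 9.85
tool_pos: [459.0, 336.8, 231.4]
tool_rot: [-3.138, -0.008, 0.086]
ft_force: [1.1, -0.1, -1.0]
opening: 45.5
grip_force: 0.0
```

```bash
python3 - <<'E'
from h import *
for n in("top","side"):
    p,d,W=cloud(n);m=masks(p)
    for b in blobs(m["red"],W,65,180,(300,800,230,500),4): print(n,"handle",*b)
    for b in blobs(m["blue"],W,75,130,(400,800,-200,200),9): print(n,"bl",*b)
print(get_obs()["tool_pos"])
plan(533,-126,225,93,-.2)
E
```

```text
top bl [357. 223.] 80 [ 608.8 -125.9  112.1] [ 603. -149.   83.] [ 615. -106.  116.] [ 609.3 -127.5] [11.6 42.4] 0.7
top bl [258. 225.] 83 [597.  114.5 114.5] [591.  97.  94.] [603. 135. 120.] [596.8 115.9] [11.4 38.8] 0.7
top bl [356. 254.] 79 [ 532.8 -124.1  112.5] [ 527. -147.   79.] [ 538. -105.  117.] [ 532.8 -126.2] [10.5 42.5] 0.8
side handle [228. 161.] 165 [456.3 330.3  98.5] [437. 323.  78.] [476. 343. 114.] [456.6 332.6] [38.4 17.3] 6.4
side bl [308. 195.] 77 [595.3 104.8 115.8] [590.  92.  86.] [603. 135. 121.] [595.9 114.1] [11.1 43.3] 5.1
side bl [355. 262.] 96 [ 606.9 -130.8  114.6] [ 602. -147.   83.] [ 613. -105.  118.] [ 607.7 -126. ] [41.2 11.4] 89.3
side bl [323. 272.] 118 [ 531.6 -132.1  114.5] [ 527. -146.   83.] [ 539. -106.  119.] [ 533.  -125.9] [40.2 12.5] 89.5
[457.04227713 335.59451855 226.51320531]
[[-0.2, 3.3, 42.4, 0.1, -8.01], [-0.2, -2.7, 42.4, 0.1, -8.01], [-0.2, -8.5, 41.7, 0.1, -8.01], [-0.2, -14.3, 40.1, 0.1, -8.01], [-0.2, -19.7, 37.7, 0.1, -8.01]]
[[-0.2, -24.8, 34.6, 0.1, -8.01], [-0.2, -29.3, 30.8, 0.1, -8.01], [-0.2, -33.3, 26.4, 0.1, -8.01], [-0.2, -36.7, 21.5, 0.1, -8.01], [-0.2, -39.3, 16.2, 0.1, -8.01]]
[[-0.2, -41.2, 10.5, 0.1, -8.01]]
```

jog_arm:
  targets:
    - [-0.2,3,42,0,-7.7]
    - [-0.2,-3,42,0,-7.7]
    - [-0.2,-8,42,0,-7.7]
    - [-0.2,-14,40,0,-7.7]
    - [-0.2,-19,38,0,-7.7]

```text
t: 10.45
tool_pos: [488.2, 127.8, 224.1]
tool_rot: [-3.14, 0.002, 0.752]
ft_force: [1.3, 1.1, 0.5]
opening: 54.8
grip_force: 0.0
```

jog_arm:
  targets:
    - [-0.2,-24,35,0,-7.7]
    - [-0.2,-29,31,0,-7.7]
    - [-0.2,-33,27,0,-7.7]
    - [-0.2,-36,22,0,-7.7]
    - [-0.2,-39,17,0,-7.7]

```text
t: 10.95
tool_pos: [513.5, -76.6, 224.1]
tool_rot: [-3.139, -0.0, 1.405]
ft_force: [-0.1, 0.6, -0.2]
opening: 55.0
grip_force: 0.0
```

jog_arm:
  targets:
    - [-0.2,-41,11,0,-7.7]
    - [-0.2,0,0,0,0]
    - [-0.2,0,0,0,0]

```text
t: 11.25
tool_pos: [517.5, -117.9, 224.1]
tool_rot: [-3.139, -0.001, 1.531]
ft_force: [-0.5, -0.3, 0.7]
opening: 54.6
grip_force: 0.0
```

```bash
python3 -c "
from h import *
plan(533,-126,100,90.2,-.2)"
```

```text
[[-0.2, -2.5, 5.3, 41.4, -0.83], [-0.2, -2.6, 5.2, 41.4, -0.83], [-0.2, -2.6, 5.2, 41.4, -0.83]]
```

jog_arm:
  targets:
    - [-0.2,-4,8,40,-1.2]
    - [-0.2,-4,7.7,30,-1.2]
    - [-0.2,0,0,0,0]
    - [-0.2,0,0,0,0]

```text
t: 11.65
tool_pos: [533.1, -124.7, 155.4]
tool_rot: [-3.14, -0.001, 1.575]
ft_force: [-0.6, -0.9, 0.5]
opening: 54.8
grip_force: 0.0
```

jog_arm:
  targets:
    - [-0.2,-0.5,0,30,0]
    - [0.3,0,0,20,0]
    - [0.55,0,0,8,0]
    - [0.55,0,0,0,0]
    - [0.55,0,0,0,0]

```text
t: 12.15
tool_pos: [534.3, -126.3, 98.8]
tool_rot: [3.14, 0.001, 1.576]
ft_force: [-0.1, 1.0, -0.5]
opening: 25.7
grip_force: 0.0
```

```bash
python3 -c "
from h import *
plan(533,-126,97,90.2,.55);print(get_obs()['tool_pos'],get_obs()['ft_force'])"
```

```text
[[0.55, 0.3, -1.3, 1.8, 0.08]]
[ 534.29702472 -126.29063378   98.79938196] [-0.13604365  0.98797566 -0.50599842]
```

jog_arm:
  targets:
    - [1,0.3,-1,2,0]
    - [1,0,0,0,0]
    - [1,0,0,0,0]
    - [1,0,0,0,0]
    - [1,0,0,0,0]

```text
t: 12.65
tool_pos: [532.9, -126.1, 96.1]
tool_rot: [3.141, 0.0, 1.576]
ft_force: [-1.0, 0.3, 7.2]
opening: 11.9
grip_force: 40.0
```

jog_arm:
  targets:
    - [1,0,0,-10,0]
    - [1,0,0,-20,0]
    - [1,0,0,-40,0]
    - [1,0,0,-40,0]
    - [1,0,0,0,0]

```text
t: 13.15
tool_pos: [534.9, -126.8, 211.0]
tool_rot: [3.134, 0.003, 1.576]
ft_force: [0.4, -0.3, -1.5]
opening: 12.1
grip_force: 40.0
```

```bash
python3 - <<'E'
from h import *
p,d,W=cloud("side");m=masks(p)
for b in blobs(m["blue"],W,75,250,(400,800,-200,200),9): print("bl",*b)
for b in blobs(m["green"],W,75,250,(400,800,-200,200),9): print("gr",*b)
plan(520.5,110.7,208,93.2,1);print(get_obs()['ft_force'])
E
```

```text
bl [328. 241.] 80 [ 534.1 -144.5  220.2] [ 527. -148.  199.] [ 539. -126.  233.] [ 535.8 -138.3] [24.4 10.1] 65.3
bl [355. 264.] 148 [ 605.2 -131.   111.3] [ 601. -147.   83.] [ 615. -105.  117.] [ 607.9 -125.7] [41.7 12.5] 86.3
gr [361. 281.] 9 [ 606.4 -161.4   81.5] [ 606. -174.   79.] [ 608. -147.   85.] [ 607.2 -160.6] [26.7  2. ] 89.7
[[1, 47.4, -2.4, 0.1, -0.58], [1, 47.5, -2.0, 0.1, -0.58], [1, 47.5, -1.5, 0.1, -0.58], [1, 47.5, -1.0, 0.1, -0.58], [1, 47.5, -0.5, 0.1, -0.58]]
[-0.71553642  0.01321952 -2.31930347]
```

jog_arm:
  targets:
    - [1,47.5,-2.4,0,-0.6]
    - [1,47.5,-2,0,-0.6]
    - [1,47.5,-1.5,0,-0.6]
    - [1,47.5,-1,0,-0.6]
    - [1,47.5,-0.5,0,-0.6]

```text
t: 13.7
tool_pos: [517.9, 112.9, 204.6]
tool_rot: [-3.14, 0.0, 1.628]
ft_force: [1.1, -1.4, -1.7]
opening: 11.8
grip_force: 40.0
```

jog_arm:
  targets:
    - [1,0,0,0,0]
    - [1,0,0,0,0]
    - [1,0,0,0,0]

```text
t: 14.0
tool_pos: [518.8, 110.4, 204.9]
tool_rot: [-3.14, 0.0, 1.628]
ft_force: [0.4, -0.8, -1.1]
opening: 12.4
grip_force: 40.0
```

```bash
python3 - <<'E'
from h import *
plan(520.7,110.7,165,93.2,1);o=get_obs();print(o['ft_force'],o["tool_pos"],o["tool_rot"])
E
```

```text
[[1, 0.1, 1.9, 39.9, 0.06]]
[ 0.38315876 -0.80677543 -1.06604264] [518.81963338 110.44478199 204.87166682] [-3.14039807e+00  3.39922941e-04  1.62769935e+00]
```

jog_arm:
  targets:
    - [1,0.2,2,30,0]
    - [1,0,0,8,0]
    - [1,0,0,0,0]
    - [1,0,0,0,0]

```text
t: 14.4
tool_pos: [521.3, 111.0, 167.9]
tool_rot: [-3.142, 0.0, 1.627]
ft_force: [0.3, 0.2, -0.6]
opening: 11.8
grip_force: 40.0
```

```bash
python3 - <<'E'
from h import *
plan(521,110.7,130,93.2,1);o=get_obs();print(o['ft_force'],o["tool_pos"],o["tool_rot"])
E
```

```text
[[1, -0.2, -0.3, 37.9, 0.03]]
[ 0.30989848  0.24713718 -0.63752529] [521.32185609 110.95109249 167.89884604] [-3.14155596e+00  2.88399566e-06  1.62720220e+00]
```

jog_arm:
  targets:
    - [1,0,0,8,0]
    - [1,0,0,8,0]
    - [1,0,0,8,0]
    - [1,0,0,8,0]
    - [1,0,0,0,0]

```text
t: 14.9
tool_pos: [520.9, 110.9, 134.1]
tool_rot: [-3.141, 0.001, 1.629]
ft_force: [1.9, -5.2, -5.3]
opening: 11.9
grip_force: 40.0
```

jog_arm:
  targets:
    - [1,0,0,6,0]
    - [1,0,0,6,0]
    - [1,0,0,2,0]
    - [1,0,0,0,0]

```text
t: 15.3
tool_pos: [521.1, 110.9, 120.7]
tool_rot: [-3.141, 0.001, 1.628]
ft_force: [1.8, -6.0, -6.9]
opening: 11.7
grip_force: 40.0
```

jog_arm:
  targets:
    - [1,-0.7,0,3,0]
    - [1,0,0,3,0]
    - [1,0,0,3,0]
    - [1,0,0,3,0]
    - [1,0,0,0,0]

```text
t: 15.8
tool_pos: [520.9, 110.3, 108.6]
tool_rot: [-3.141, 0.001, 1.629]
ft_force: [2.3, -5.9, -3.1]
opening: 12.3
grip_force: 40.0
```

jog_arm:
  targets:
    - [1,0,0,3,0]
    - [1,0,0,3,0]
    - [1,0,0,2,0]
    - [1,0,0,1,0]
    - [1,0,0,0,0]

```text
t: 16.3
tool_pos: [521.1, 110.7, 100.1]
tool_rot: [-3.141, 0.0, 1.628]
ft_force: [0.5, -4.3, -3.5]
opening: 11.9
grip_force: 40.0
```

jog_arm:
  targets:
    - [1,0,0,2,0]
    - [1,0,0,1,0]
    - [1,0,0,0,0]

```text
t: 16.6
tool_pos: [521.4, 110.8, 98.0]
tool_rot: [3.141, 0.0, 1.628]
ft_force: [-2.8, -5.9, 14.7]
opening: 11.7
grip_force: 40.0
```

jog_arm:
  targets:
    - [0.3,0,0,0,0]
    - [0.3,0,0,0,0]
    - [0.3,0,0,-20,0]
    - [0.3,0,0,-40,0]
    - [0.3,0,0,-40,0]

```text
t: 17.1
tool_pos: [520.5, 111.0, 198.1]
tool_rot: [-3.14, -0.0, 1.628]
ft_force: [0.3, -0.6, 0.0]
opening: 32.1
grip_force: 0.0
```

jog_arm:
  targets:
    - [-0.2,-45,0,-20,0]
    - [-0.2,-45,0,0,0]
    - [-0.2,-45,0,0,0]
    - [-0.2,-45,0,0,0]

```text
t: 17.5
tool_pos: [531.4, -70.2, 217.6]
tool_rot: [3.141, -0.0, 1.629]
ft_force: [1.7, 0.4, -0.8]
opening: 54.2
grip_force: 0.0
```

```bash
python3 - <<'E'
from h import *
for n in("top","side"):
    p,d,W=cloud(n);m=masks(p);cv2.imwrite(f"pics/{n}2.png",p[...,::-1])
    for b in blobs(m["blue"],W,75,250,(400,700,-200,200),9): print(n,"bl",*b)
plan(608.2,-126.5,155,90.2,-.2);o=get_obs();print(o['ft_force'],o["tool_pos"],o["tool_rot"])
E
```

```text
top bl [258. 225.] 82 [596.9 114.9 113.9] [591.  96.  93.] [602. 135. 118.] [596.6 115.8] [10.8 39.4] 1.4
top bl [258. 257.] 79 [519.3 112.5 114. ] [514.  93.  91.] [527. 132. 119.] [519.5 112.3] [11.4 39. ] 6.8
side bl [309. 199.] 25 [593.4  97.2 107.2] [590.  93.  95.] [602. 112. 115.] [595.2 103.2] [10.3 18.1] 12.7
side bl [356. 263.] 113 [ 606.5 -136.6  114.1] [ 602. -147.   83.] [ 613. -106.  118.] [ 607.7 -126.5] [41.4 10.9] 88.8
side bl [351. 267.] 9 [ 603.1 -123.1   88.5] [ 602. -132.   83.] [ 604. -110.   90.] [ 603.2 -121. ] [22.7  2. ] 89.6
[[-0.2, -19.1, 24.5, 20.8, 0.95], [-0.2, -18.7, 24.8, 20.8, 0.95], [-0.2, -18.3, 25.1, 20.8, 0.95]]
[0.68551129 1.02498262 0.40162308] [531.87413016 -73.26404023 217.36609349] [3.14094816e+00 9.48069806e-04 1.62424480e+00]
```

View pics/side2.png

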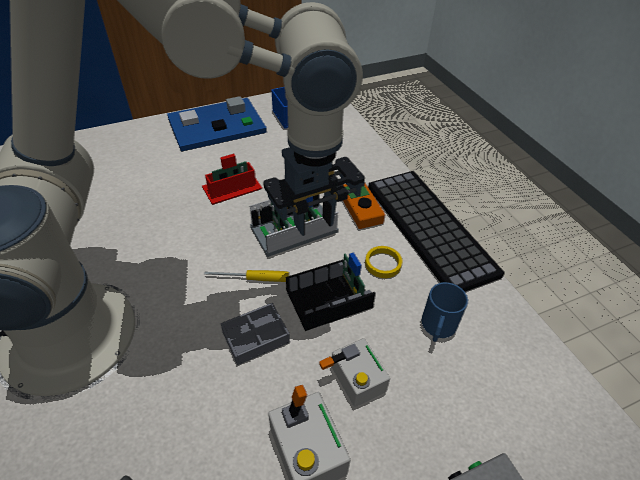

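Side view: the red card stands in the holder (228,165) and the lever is down (328,363). The new card's handle top is level with the keeper's, so it is home. One blue card is left at (355,263).

jog_arm:
  targets:
    - [-0.2,-19,24.5,0,1]
    - [-0.2,-19,25,20,1]
    - [-0.2,-18,25,25,1]
    - [-0.2,0,0,15,0]
    - [-0.2,0,0,0,0]

```text
t: 18.1
tool_pos: [607.2, -121.2, 154.8]
tool_rot: [-3.137, -0.002, 1.576]
ft_force: [-0.2, 0.8, 0.3]
opening: 54.9
grip_force: 0.0
```

```bash
python3 - <<'E'
from h import *
plan(608.2,-126.5,97,90.2,-.2);o=get_obs();print(o['ft_force'],o["tool_pos"],o["tool_rot"])
E
```

```text
[[-0.2, -2.6, 0.5, 28.9, 0.04], [-0.2, -2.6, 0.5, 28.9, 0.04]]
[-0.19746085  0.83830282  0.32666008] [ 607.16145823 -121.23159708  154.82052698] [-3.13746338e+00 -1.67763054e-03  1.57559514e+00]
```

jog_arm:
  targets:
    - [-0.2,-2,0.5,30,0]
    - [0.3,-1,0.5,20,0]
    - [0.5,0,0,8,0]
    - [0.55,0,0,0,0]
    - [0.55,0,0,0,0]

```text
t: 18.6
tool_pos: [609.7, -124.6, 100.7]
tool_rot: [3.14, 0.0, 1.576]
ft_force: [-0.9, 0.2, 0.1]
opening: 25.8
grip_force: 0.0
```

```bash
python3 - <<'E'
from h import *
plan(608.2,-126.5,97,90.2,-.2);o=get_obs();print(o['ft_force'],o["tool_pos"],o["tool_rot"])
E
```

```text
[[-0.2, -1.9, -1.5, 3.7, 0.1]]
[-0.85145687  0.20994506  0.07287281] [ 609.65165646 -124.64043522  100.68377219] [3.14032763e+00 2.65138793e-04 1.57611563e+00]
```

jog_arm:
  targets:
    - [0.55,-2,-1.2,3.5,0]
    - [1,0,0,0,0]
    - [1,0,0,0,0]
    - [1,0,0,0,0]
    - [1,0,0,0,0]

```text
t: 19.1
tool_pos: [608.6, -127.0, 96.3]
tool_rot: [3.14, 0.0, 1.576]
ft_force: [2.6, -0.1, 1.7]
opening: 12.2
grip_force: 40.0
```

jog_arm:
  targets:
    - [1,0,0,0,0]
    - [1,0,0,0,0]

```text
t: 19.3
tool_pos: [608.6, -127.0, 96.3]
tool_rot: [3.14, 0.0, 1.576]
ft_force: [4.1, -1.2, 5.2]
opening: 11.6
grip_force: 40.0
```

jog_arm:
  targets:
    - [1,0,0,-10,0]
    - [1,0,0,-20,0]
    - [1,0,0,-40,0]
    - [1,0,0,-44,0]
    - [1,0,0,0,0]

```text
t: 19.8
tool_pos: [609.8, -127.4, 215.2]
tool_rot: [3.135, 0.002, 1.576]
ft_force: [0.5, 0.6, -1.5]
opening: 11.7
grip_force: 40.0
```

```bash
python3 - <<'E'
from h import *
p,d,W=cloud("side");m=masks(p)
for b in blobs(m["blue"],W,75,250,(400,800,-200,200),9): print("bl",*b)
plan(483.1,108.4,210,93.2,1);o=get_obs();print(o['ft_force'],o["tool_pos"],o["tool_rot"])
E
```

```text
bl [307. 197.] 136 [593.4 106.5 109.1] [588.  93.  85.] [603. 134. 121.] [595.4 113.7] [12.4 41. ] 5.9
bl [279. 205.] 123 [517.6 103.2 112.3] [513.  89.  86.] [526. 129. 119.] [519.2 108.8] [11.9 40. ] 2.1
bl [363. 229.] 71 [ 608.9 -144.7  225.2] [ 603. -147.  203.] [ 614. -130.  238.] [ 610.7 -140.4] [18.6  9. ] 59.6
[[1, 39.4, -20.7, 0.4, -0.48], [1, 39.5, -20.4, 0.4, -0.48], [1, 39.7, -20.0, 0.4, -0.48], [1, 39.9, -19.7, 0.4, -0.48], [1, 40.0, -19.4, 0.4, -0.48]]
[[1, 40.2, -19.0, 0.4, -0.48]]
[ 0.17396245  0.56103491 -2.45919349] [ 608.61198666 -127.06243031  212.27721857] [3.13839201e+00 1.14401168e-03 1.57595427e+00]
```

jog_arm:
  targets:
    - [1,39.5,-20.5,-1,-0.5]
    - [1,39.5,-20.5,0,-0.5]
    - [1,39.5,-20,0,-0.5]
    - [1,40,-19.5,0,-0.5]
    - [1,40,-19.5,0,-0.5]

```text
t: 20.35
tool_pos: [501.1, 70.6, 209.4]
tool_rot: [-3.138, -0.0, 1.62]
ft_force: [1.5, 1.2, -1.4]
opening: 12.0
grip_force: 40.0
```

jog_arm:
  targets:
    - [1,40,-19,0,-0.5]
    - [1,0,0,0,0]
    - [1,0,0,0,0]
    - [1,0,0,0,0]

```text
t: 20.75
tool_pos: [482.5, 107.8, 210.2]
tool_rot: [-3.14, 0.0, 1.628]
ft_force: [-0.4, -0.6, -1.8]
opening: 11.8
grip_force: 40.0
```

```bash
python3 - <<'E'
from h import *
plan(483.1,108.4,167,93.2,1);o=get_obs();print(o['ft_force'],o["tool_pos"],o["tool_rot"])
E
```

```text
[[1, 0.6, 0.7, 43.2, 0.07]]
[-0.41703152 -0.56308328 -1.78160011] [482.47161958 107.81047017 210.20462073] [-3.14017461e+00  3.41209503e-04  1.62794174e+00]
```

jog_arm:
  targets:
    - [1,0.3,0.7,30,0]
    - [1,0,0,11,0]
    - [1,0,0,0,0]
    - [1,0,0,0,0]

```text
t: 21.15
tool_pos: [483.5, 108.3, 170.1]
tool_rot: [-3.141, 0.0, 1.627]
ft_force: [0.3, -0.5, -1.3]
opening: 11.7
grip_force: 40.0
```

jog_arm:
  targets:
    - [1,0,0,7,0]
    - [1,0,0,8,0]
    - [1,0,0,8,0]
    - [1,0,0,8,0]
    - [1,0,0,0,0]

```text
t: 21.65
tool_pos: [483.0, 108.5, 137.8]
tool_rot: [-3.14, 0.001, 1.628]
ft_force: [1.2, -2.5, -4.4]
opening: 11.8
grip_force: 40.0
```

jog_arm:
  targets:
    - [1,-0.3,0,6,0]
    - [1,0,0,6,0]
    - [1,0,0,5,0]
    - [1,0,0,3,0]
    - [1,0,0,0,0]

```text
t: 22.15
tool_pos: [483.2, 108.3, 118.6]
tool_rot: [-3.141, 0.0, 1.628]
ft_force: [-0.2, -4.9, -0.1]
opening: 12.2
grip_force: 40.0
```

jog_arm:
  targets:
    - [1,0,0,3,0]
    - [1,0,0,3,0]
    - [1,0,0,3,0]
    - [1,0,0,3,0]
    - [1,0,0,0,0]

```text
t: 22.65
tool_pos: [483.0, 108.1, 106.6]
tool_rot: [-3.141, 0.001, 1.628]
ft_force: [0.4, -8.1, -4.0]
opening: 11.7
grip_force: 40.0
```

jog_arm:
  targets:
    - [1,0,0,3,0]
    - [1,0,0,2,0]
    - [1,0,0,1.5,0]
    - [1,0,0,1,0]
    - [1,0,0,0,0]

```text
t: 23.15
tool_pos: [483.4, 108.4, 99.4]
tool_rot: [3.141, 0.0, 1.628]
ft_force: [0.5, -4.3, -1.7]
opening: 12.0
grip_force: 40.0
```

jog_arm:
  targets:
    - [1,0,0,1,0]
    - [1,0,0,1,0]
    - [1,0,0,0,0]

```text
t: 23.45
tool_pos: [483.7, 108.4, 98.3]
tool_rot: [3.14, 0.0, 1.628]
ft_force: [-3.6, -7.1, 19.2]
opening: 12.1
grip_force: 40.0
```

jog_arm:
  targets:
    - [0.4,0,0,0,0]
    - [0.4,0,0,0,0]
    - [0.4,0,0,0,0]
    - [0.4,0,0,-20,0]
    - [0.4,0,0,-40,0]

```text
t: 23.95
tool_pos: [481.7, 108.4, 156.1]
tool_rot: [-3.136, -0.0, 1.628]
ft_force: [1.6, 0.2, -0.1]
opening: 27.2
grip_force: 0.0
```

jog_arm:
  targets:
    - [0.4,0,0,-45,0]
    - [0.4,-48,0,-10,0]
    - [0.4,-48,0,0,0]
    - [0,-48,0,0,0]
    - [0,-48,0,0,0]

```text
t: 24.45
tool_pos: [494.2, -84.9, 212.6]
tool_rot: [3.141, -0.0, 1.629]
ft_force: [0.7, 0.3, 0.8]
opening: 40.6
grip_force: 0.0
```

```bash
python3 - <<'E'
from h import *
for n in("top","side"):
    p,d,W=cloud(n);m=masks(p);cv2.imwrite(f"pics/{n}3.png",p[...,::-1])
    for b in blobs(m["blue"],W,75,250,(400,700,-200,200),9): print(n,"bl",*b)
    for b in blobs(m["red"],W,65,180,(300,800,230,500),4): print(n,"handle",*b)
    for b in blobs(m["red"]|m["orange"],W,40,140,(430,650,-420,-220),4): print(n,"lev",*b)
plan(461,-302.5,180,3,0);o=get_obs();print(o['ft_force'],o["tool_pos"],o["tool_rot"])
E
```

```text
top bl [258. 225.] 82 [596.7 115.1 113.8] [591.  96.  97.] [603. 135. 120.] [597.  115.9] [11.  39.5] 2.9
top bl [258. 257.] 81 [519.2 112.7 113.6] [514.  92.  95.] [527. 132. 121.] [519.6 112.3] [11.5 39.9] 5.9
top bl [258. 272.] 81 [483.1 108.6 114.3] [476.  90. 102.] [489. 128. 121.] [483.1 109.4] [11.9 38.1] 5.8
top handle [162. 281.] 101 [456.7 334.7 108.1] [438. 328. 100.] [476. 343. 112.] [456.8 335.1] [38.9 12.2] 5.8
top lev [425. 285.] 65 [ 465.  -301.8   65.5] [ 453. -311.   59.] [ 478. -294.   72.] [ 465.1 -301.5] [25.3 16.1] 5.5
side handle [228. 161.] 169 [455.8 330.8 100.2] [437. 324.  76.] [475. 342. 115.] [456.1 333.3] [37.4 16.4] 3.4
side lev [326. 363.] 119 [ 463.3 -305.    67.6] [ 451. -311.   58.] [ 476. -296.   74.] [ 463.3 -303.6] [25.3 15.4] 2.2
[[0, -19.3, -4.1, 3.0, 8.18], [0, -19.7, -1.3, 3.0, 8.18], [0, -19.7, 1.5, 3.0, 8.18], [0, -19.3, 4.3, 3.0, 8.18], [0, -18.5, 7.0, 3.0, 8.18]]
[[0, -17.3, 9.5, 3.0, 8.18], [0, -15.7, 11.9, 3.0, 8.18], [0, -13.9, 14.0, 3.0, 8.18], [0, -11.7, 15.9, 3.0, 8.18], [0, -9.4, 17.4, 3.0, 8.18]]
[[0, -6.8, 18.5, 3.0, 8.18]]
[ 0.73301558  0.396846   -0.60300899] [494.81961637 -88.09134208 212.46765073] [3.14073724e+00 1.25999365e-03 1.62367627e+00]
```

View pics/top3.png

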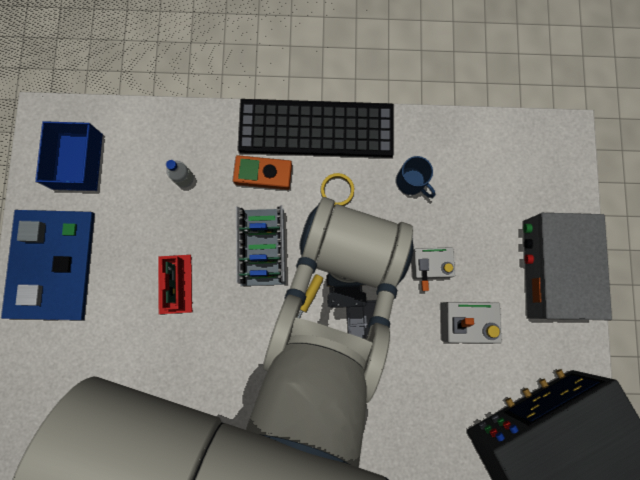

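Top view: blue handles at (258,225), (258,257) and (258,272) in the cage, red card in the holder (175,283), lever down at (425,285). Next I'll check that the large look-alike's lever leaves room for the gripper.

```bash
python3 - <<'E'
from h import *
for n in("top","side"):
    p,d,W=cloud(n);m=masks(p)
    for b in blobs(m["red"]|m["orange"],W,40,200,(250,430,-500,-320),4): print(n,"big",*b)
    k=(W[...,2]>60)&(W[...,0]>300)&(W[...,0]<450)&(W[...,1]>-480)&(W[...,1]<-330)
    P=W[k];print(P.min(0).round(),P.max(0).round())
E
```

```text
top big [469. 321.] 61 [ 380.3 -380.   160.4] [ 371. -390.  149.] [ 387. -371.  168.] [ 379.1 -380.3] [16.  19.4] 1.1
[ 327. -480.   60.] [ 426. -352.  168.]
side big [299. 395.] 225 [ 374.6 -384.4  159.2] [ 366. -392.  128.] [ 386. -371.  166.] [ 376.1 -381.6] [19.8 20.8] 0.8
[ 326. -480.   60.] [ 426. -355.  166.]
```

jog_arm:
  targets:
    - [0,-19,-4,0,8.2]
    - [0,-20,-1,0,8.2]
    - [0,-20,1.5,0,8.2]
    - [0,-19,4,0,8.2]
    - [0,-18.5,7,0,8.2]

```text
t: 25.15
tool_pos: [479.4, -179.9, 212.3]
tool_rot: [-3.141, -0.0, 0.909]
ft_force: [0.2, 0.2, -0.7]
opening: 45.8
grip_force: 0.0
```

jog_arm:
  targets:
    - [0,-17,9.5,0,8.2]
    - [0,-16,12,0,8.2]
    - [0,-14,14,0,8.2]
    - [0,-12,16,0,8.2]
    - [0,-9,17,0,8.2]

```text
t: 25.65
tool_pos: [464.6, -277.3, 212.3]
tool_rot: [-3.141, 0.0, 0.193]
ft_force: [-1.1, 0.5, 0.1]
opening: 45.6
grip_force: 0.0
```

jog_arm:
  targets:
    - [0,-7,18.5,0,8.2]
    - [0,0,0,0,0]
    - [0,0,0,0,0]

```text
t: 25.95
tool_pos: [461.3, -296.4, 212.2]
tool_rot: [-3.141, 0.0, 0.057]
ft_force: [-0.3, -0.1, -0.3]
opening: 45.8
grip_force: 0.0
```

```bash
python3 - <<'E'
from h import *
plan(461,-302.5,120,3,0)
E
```

```text
[[0, -0.3, 3.0, 46.1, 0.13], [0, -0.3, 3.0, 46.1, 0.13]]
```

jog_arm:
  targets:
    - [0,-0.5,3,46,0]
    - [0,0,3,46,0]
    - [0,0,0,0,0]
    - [0,0,0,0,0]

```text
t: 26.35
tool_pos: [461.0, -302.5, 121.0]
tool_rot: [-3.14, 0.001, 0.056]
ft_force: [-0.4, 0.4, 1.6]
opening: 45.2
grip_force: 0.0
```

jog_arm:
  targets:
    - [0,0,0,30,0]
    - [0,0,0,25,0]
    - [0.4,0,0,3,0]
    - [0.4,0,0,0,0]
    - [0.4,0,0,0,0]

```text
t: 26.85
tool_pos: [461.9, -304.2, 64.5]
tool_rot: [3.14, -0.002, 0.054]
ft_force: [-0.8, -0.9, 0.0]
opening: 27.7
grip_force: 0.0
```

```bash
python3 - <<'E'
from h import *
plan(461,-302.5,61,3,0.4);o=get_obs();print(o["tool_pos"],o["ft_force"])
E
```

```text
[[0.4, -0.8, -1.8, 3.5, 0.12]]
[ 461.90866621 -304.211813     64.51101498] [-0.82424618 -0.91182174  0.04569084]
```

jog_arm:
  targets:
    - [1,0,-1,3,0]
    - [1,0,0,0,0]
    - [1,0,0,0,0]
    - [1,0,0,0,0]
    - [1,0,0,0,0]
  grip_force: 10

```text
t: 27.35
tool_pos: [461.1, -302.6, 59.9]
tool_rot: [3.141, -0.001, 0.054]
ft_force: [1.3, 4.0, 7.1]
opening: 16.0
grip_force: 10.0
```

jog_arm:
  targets:
    - [1,0.4,0,-6.6,0]
    - [1,1.3,0,-6.6,0]
    - [1,2.2,0,-6.3,0]
    - [1,2.9,0,-6,0]
    - [1,0,0,0,0]

```text
t: 27.85
tool_pos: [467.7, -302.1, 85.8]
tool_rot: [3.142, 0.0, 0.054]
ft_force: [-3.2, 1.8, 3.2]
opening: 15.9
grip_force: 10.0
```

jog_arm:
  targets:
    - [1,3.7,0,-5.5,0]
    - [1,4.4,0,-5,0]
    - [1,5,0,-4.4,0]
    - [1,5.6,0,-3.8,0]
    - [1,0,0,0,0]

```text
t: 28.35
tool_pos: [487.3, -301.1, 104.3]
tool_rot: [3.141, -0.001, 0.054]
ft_force: [-3.1, 4.5, 6.0]
opening: 15.9
grip_force: 10.0
```

jog_arm:
  targets:
    - [1,6,0,-3,0]
    - [1,6.3,0,-2.1,0]
    - [1,6.6,0,-1.2,0]
    - [1,6.6,0,-0.5,0]
    - [1,0,0,0,0]

```text
t: 28.85
tool_pos: [513.1, -299.8, 110.7]
tool_rot: [3.141, -0.001, 0.054]
ft_force: [1.0, 6.3, 5.4]
opening: 15.9
grip_force: 10.0
```

jog_arm:
  targets:
    - [1,4.5,0,0.3,0]
    - [1,4.5,0,0.5,0]
    - [1,0,0,0,0]

```text
t: 29.15
tool_pos: [521.8, -299.2, 109.8]
tool_rot: [3.142, -0.001, 0.054]
ft_force: [1.7, 6.5, 2.0]
opening: 15.9
grip_force: 10.0
```

```bash
python3 - <<'E'
from h import *
p,d,W=cloud("side");m=masks(p);cv2.imwrite("pics/s4.png",cv2.resize(p[260:440,260:460,::-1],None,fx=3,fy=3))
for b in blobs(m["red"]|m["orange"],W,40,140,(430,650,-420,-220),4): print("lev",*b)
E
```

```text
(no output)
```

View pics/s4.png

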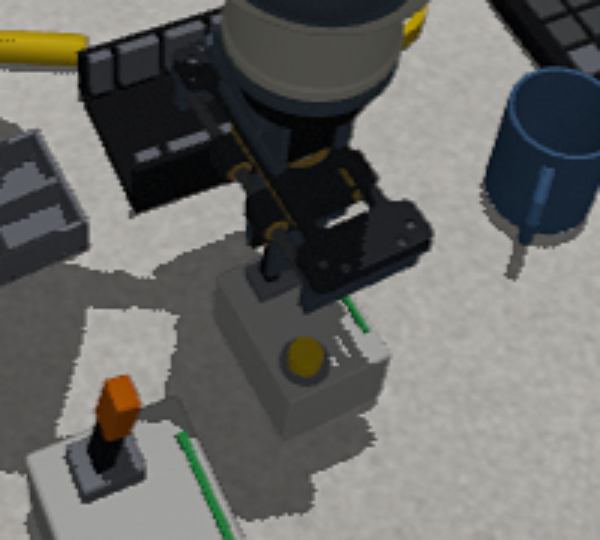

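The gripper holds the lever up past vertical, with the rack empty behind it. Next I'll release and back away.

jog_arm:
  targets:
    - [0.3,1,0,0,0]
    - [0.3,0,0,0,0]
    - [0.3,0,0,0,0]
    - [0.3,0,0,-20,0]
    - [0.3,0,0,-40,0]

```text
t: 29.7
tool_pos: [520.4, -298.6, 167.9]
tool_rot: [-3.139, 0.004, 0.054]
ft_force: [-0.0, -0.6, -0.4]
opening: 32.1
grip_force: 0.0
```

jog_arm:
  targets:
    - [0.3,0,0,-50,0]
    - [0,-45,-10,0,0]
    - [0,-45,-10,0,0]
    - [0,0,-40,0,0]
    - [0,0,0,0,0]

```text
t: 30.2
tool_pos: [426.7, -241.5, 219.9]
tool_rot: [-3.14, 0.001, 0.053]
ft_force: [0.1, 1.0, -0.1]
opening: 45.6
grip_force: 0.0
```

```bash
python3 - <<'E'
from h import *
for n in("top","side"):
    p,d,W=cloud(n);m=masks(p);cv2.imwrite(f"pics/{n}5.png",p[...,::-1])
    for b in blobs(m["red"]|m["orange"],W,40,140,(430,650,-420,-220),4): print(n,"lev",*b)
    for b in blobs(m["blue"],W,75,250,(400,700,-200,200),9): print(n,"bl",*b)
    for b in blobs(m["red"],W,65,180,(300,800,230,500),4): print(n,"handle",*b)
E
```

```text
top bl [258. 225.] 82 [596.9 114.9 113.8] [591.  97.  93.] [602. 135. 119.] [596.8 115.8] [11.  38.6] 1.9
top bl [258. 257.] 80 [519.4 112.6 114.3] [514.  92.  94.] [527. 131. 119.] [519.5 112.1] [11.6 39.3] 6.7
top bl [258. 272.] 83 [482.9 108.8 114.2] [476.  90. 105.] [488. 129. 121.] [483.1 109.4] [11.6 37.8] 5.5
top handle [162. 281.] 101 [456.6 334.7 107.5] [438. 328.  98.] [476. 342. 112.] [456.8 335.3] [38.5 12.5] 5.1
side lev [355. 337.] 104 [ 519.6 -301.7  118.8] [ 514. -308.  101.] [ 529. -291.  127.] [ 522.2 -299.7] [14.4 16.7] 9.6
side handle [225. 162.] 102 [448.  330.3  98.5] [437. 325.  77.] [461. 342. 115.] [449.2 333.4] [24.  15.7] 3.8
```

View pics/side5.png

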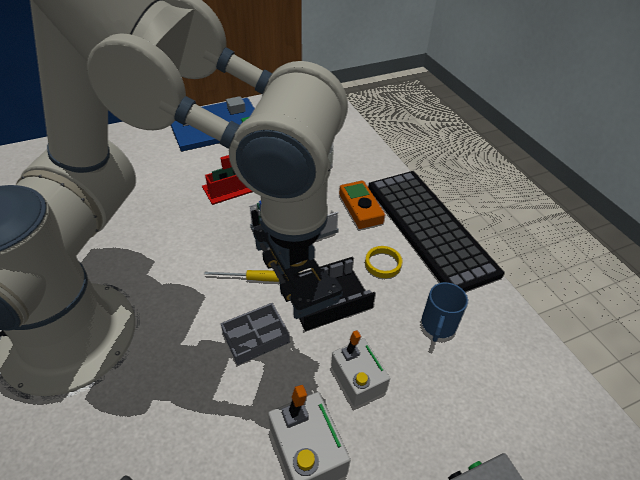

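The lever is back up and staying there at (355,337), matching its starting position. All three cards are home and the red card is in the holder. I'm handing the job in.

```bash
python3 -c "
from cell import *
print(finish_job())"
```

```text
the job is handed in; nothing more can be done
None
```

The job is handed in: breaker tripped, red card in the reject holder, both blue cards from the rack seated level with the keeper, and the lever lifted back up and staying there in the last picture; no verdict came back.

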